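Put the brass seal blanks away in the dust cabinet

ROBOT

A 6-joint arm with a two-finger parallel gripper is mounted at the origin on the work surface. World frame = base frame: x ahead of the robot, y to its left, z up, the work surface at z = 0. Lengths are in m, angles in degrees, forces in N, time in s.
With the tool pointing down it reaches from about 0.3 to 0.775 m from the base axis. Payload 14.6 kg.
Tool frame: the origin (TCP) lies between the finger pads; the fingertips stand 17 mm ahead of it and the grasp point (between the pads) lies 2 mm behind it; z points along the fingers, y is the line along which they close (so a half turn about z gives the same grasp; the last joint's range is limited). The gripper opens to 85 mm and grips with 20 to 120 N. Pads are 22 mm wide; open, the fingers measure 114 mm over their backs; the gripper's body (76 mm by 85 mm) begins 54 mm behind the grasp point. The pads swing forward as they close: fully open they stand 13 mm farther back than shut.
Start: joints at [-77.326, 17.183, 87.147, -0, 75.671, -3.816], TCP at [0.156, -0.527, 0.248] pointing down, gripper open.
Joint ranges: [-173.82, 173.82], [-45.26, 126.66], [13.44, 144.39], [-59.66, 239.66], [0, 175.72], [-146.38, 146.38]. Speed limits (degrees/s): [127.2, 127.2, 147.25, 180, 180, 180].

INTERFACE

Orientations are given as [roll, pitch, yaw] about the fixed x, y, z axes, in that order (R = Rz(yaw) Ry(pitch) Rx(roll)).
In Python, from cell import ctrl, effector, monitor, grab_frame, get_calibration, job gives the robot as it stands. Calls block until the motion is done:
- ctrl.reach(position, orientation): joint-space move of the TCP to a pose.
- ctrl.movel(position, max_speed=0.15, ori=None, until_force=None): straight line of the TCP; ori=None keeps the orientation; max_speed is the mean speed in m/s. With until_force (N) it stops when the force on the tool has changed by that much, and returns True; else False.
- ctrl.move_joints(angles): joint-space move.
- effector.move_gripper(opening): finger opening in m; the grip force is fixed at half the most; returns when the fingers have stopped.
- ctrl.pause(seconds).
- ctrl.ik(position, orientation): joint angles nearest the present ones, or None.
- monitor.get_obs(): the state.
- grab_frame(name): name is "side" or "top" or "wrist"; returns the picture (480x640x3 uint8, blue, green, red); there is no depth.
- get_calibration(name): a dict with "fx", "fy", "cx", "cy" (pixels), "k1" (the pictures are not rectified: a ray, as slopes to the right and down, at radius r is drawn at 1 + k1 r^2 times it, then the intrinsics apply), "pose" (4x4, takes a point from camera to world coordinates). Camera axes: x right, y down, z forward; pixel columns grow to the right and rows downward; lengths in m; the calibration is good to about 2 mm. A picture is of the moment at which its call begins: read the wrist's pose just before it. get_calibration takes no time and is no camera call; for the wrist camera it gives the pose at the moment of the call.
A pose or a line that the arm cannot do raises ctrl.MotionError and nothing moves.
- job.finish_job(): hands the job in; it is judged then, once.
The state is a dict: "t": time; "q": joint angles; "dq": joint speeds; "effort": joint torques, N m; "eef_pos": TCP position; "tcp_rot": TCP orientation; "contact_force": force on the tool from outside, world axes, zero at the start; "wrist_torque": the same for the moment, N m; "finger_gap": finger opening in m; "finger_force": force on a finger pad.
Only numpy, scipy, OpenCV 4.12 (cv2) and the standard library are available. Lean on these libraries where they do the work, as an engineer would, in place of code of your own. Each camera call takes 0.05 s, during which the arm holds its last target. There are 200 camera calls.

TASK

Put the brass seal blanks away in the dust cabinet for the night: gather those lying on the bench into the plywood basket, tip those on the steel tray into it as well, and set the empty tray back flat on its cork mat. When every blank is in the basket, slide the basket upright, tub first, through the cabinet's sprung dust flap until the whole tub is inside and the flap has closed fully behind it, with only the pull block left outside; leave the loupe, oil can, screwdriver and oilstone where they are.

Things in the scene. Friction and masses are not known exactly. Their poses are not given: they have to be found in the camera images.
- basket: open square plywood tub, 98 x 98 mm outside, 42 mm high, walls and floor 4 mm (inside 90 x 90 mm), about 0.22 kg, loose on the bench; from its -x wall a flat tongue 18 mm wide and 8 mm high runs back along the bench to an upright pull block; origin at the centre of the tub's underside, z up, tongue and pull block to -x
- basket_grip (a point): where to hold the basket: in the pull block, 22 x 22 mm square and 48 mm high from the bench, at the end of the tongue; the point is on the block's axis, 140 mm to -x of the basket's origin, 36 mm up
- tray: steel sorting tray, floor 110 x 72 mm, 3 mm thick, walls 18 mm high and 3 mm thick on three sides; the +x end is open (the lip the blanks slide off); about 0.18 kg, starts on the cork mat; blanks start to slide off at a tilt of 25 to 37 degrees; origin at the centre of its underside, z up, handle to -x
- tray_grip (a point): where to hold the tray: the handle, a bar 60 mm long (along tray x), 16 mm wide, 18 mm thick, from 12 to 30 mm above the tray's underside; the point is 88 mm to -x of the tray's origin, 21 mm up, in the bar's middle
- tray_lip (a point): middle of the tray's open edge: 55 mm to +x of the tray's origin, on the floor's top face, 3 mm up
- mat: cork mat fixed to the bench, 230 x 120 mm (x, y), 3 mm thick; origin at the centre of its underside, x along its length; the tray starts on it, its origin some 30 mm to +x of the mat's centre, handle to the mat's -x
- mouth (a point): the dust cabinet's doorway: midway between the side walls, at bench level, in the plane of the cabinet's front; x points straight into the cabinet, z up. The cabinet is fixed, 160 mm wide, 178 mm deep, 74 mm high, with walls 10 mm, a clear roof 8 mm (underside 66 mm up) and no floor (things slide in along the bench). Inside it is 140 mm wide and 170 mm deep from the front plane
- flap (a joint): angle of the dust flap, an aluminium plate 134 wide, 50 high, 3 mm thick, hinged along its top 62 mm up, 4 mm behind the front plane; hangs 12 mm clear of the bench (clears the tongue). 0 shut, grows inward to 1.5; a light spring (1 to 1.5 N) shuts it. It rides on the tub and drops shut once the basket's origin is about 101 mm inside the front plane (tub meets the back wall at 121 mm)
- blank1: brass seal blank: square foot 20 x 20 x 10 mm with a smaller square neck 14 x 14 x 8 mm on top, 18 mm high in all, about 40 g; origin at the centre of the foot's underside, z up through the neck, x and y square to the foot's sides; starts on the bench in front of the cabinet (may be absent)
- blank2: brass seal blank: square foot 20 x 20 x 10 mm with a smaller square neck 14 x 14 x 8 mm on top, 18 mm high in all, about 40 g; origin at the centre of the foot's underside, z up through the neck, x and y square to the foot's sides; starts on the bench in front of the cabinet (may be absent)
- blank3: brass seal blank: square foot 20 x 20 x 10 mm with a smaller square neck 14 x 14 x 8 mm on top, 18 mm high in all, about 40 g; origin at the centre of the foot's underside, z up through the neck, x and y square to the foot's sides; starts on the bench in front of the cabinet (may be absent)
- blank4: brass seal blank: square foot 20 x 20 x 10 mm with a smaller square neck 14 x 14 x 8 mm on top, 18 mm high in all, about 40 g; origin at the centre of the foot's underside, z up through the neck, x and y square to the foot's sides; starts on the bench in front of the cabinet (may be absent)
- blank5: brass seal blank: square foot 20 x 20 x 10 mm with a smaller square neck 14 x 14 x 8 mm on top, 18 mm high in all, about 40 g; origin at the centre of the foot's underside, z up through the neck, x and y square to the foot's sides; starts on the tray (may be absent)
- blank6: brass seal blank: square foot 20 x 20 x 10 mm with a smaller square neck 14 x 14 x 8 mm on top, 18 mm high in all, about 40 g; origin at the centre of the foot's underside, z up through the neck, x and y square to the foot's sides; starts on the tray (may be absent)
- blank7: brass seal blank: square foot 20 x 20 x 10 mm with a smaller square neck 14 x 14 x 8 mm on top, 18 mm high in all, about 40 g; origin at the centre of the foot's underside, z up through the neck, x and y square to the foot's sides; starts on the tray (may be absent)
- blank8: brass seal blank: square foot 20 x 20 x 10 mm with a smaller square neck 14 x 14 x 8 mm on top, 18 mm high in all, about 40 g; origin at the centre of the foot's underside, z up through the neck, x and y square to the foot's sides; starts on the tray (may be absent)
- blank9: brass seal blank: square foot 20 x 20 x 10 mm with a smaller square neck 14 x 14 x 8 mm on top, 18 mm high in all, about 40 g; origin at the centre of the foot's underside, z up through the neck, x and y square to the foot's sides; starts on the tray (may be absent)
- loupe: black eye loupe, 34 mm across, 28 mm high, standing on the bench; origin at its underside. Not part of the job
- oilcan: small white oil can, 42 mm across, 85 mm high; origin at its underside. Not part of the job
- screwdriver: screwdriver 150 mm long lying on the bench. Not part of the job
- oilstone: grey sharpening stone 100 x 35 x 16 mm on the bench; origin at the centre of its underside. Not part of the job
Mind the look-alikes: they are no part of the job. Leave any orange look-alike of the basket alone. What is shaped like the tray but orange is not meant.

How it is judged (in metres and radians):
On the way, in this order (a step that is already met when the one before it is completed fails the run):
1. every blank is in the basket, which still stands on the bench outside the cabinet (x of blank1 in the frame of basket between -0.047 and 0.047 m and y of blank1 in the frame of basket between -0.047 and 0.047 m and z of blank1 in the frame of basket between 0 and 0.047 m and x of blank2 in the frame of basket between -0.047 and 0.047 m and y of blank2 in the frame of basket between -0.047 and 0.047 m and z of blank2 in the frame of basket between 0 and 0.047 m and x of blank3 in the frame of basket between -0.047 and 0.047 m and y of blank3 in the frame of basket between -0.047 and 0.047 m and z of blank3 in the frame of basket between 0 and 0.047 m and x of blank4 in the frame of basket between -0.047 and 0.047 m and y of blank4 in the frame of basket between -0.047 and 0.047 m and z of blank4 in the frame of basket between 0 and 0.047 m and x of blank5 in the frame of basket between -0.047 and 0.047 m and y of blank5 in the frame of basket between -0.047 and 0.047 m and z of blank5 in the frame of basket between 0 and 0.047 m and x of blank6 in the frame of basket between -0.047 and 0.047 m and y of blank6 in the frame of basket between -0.047 and 0.047 m and z of blank6 in the frame of basket between 0 and 0.047 m and x of blank7 in the frame of basket between -0.047 and 0.047 m and y of blank7 in the frame of basket between -0.047 and 0.047 m and z of blank7 in the frame of basket between 0 and 0.047 m and x of blank8 in the frame of basket between -0.047 and 0.047 m and y of blank8 in the frame of basket between -0.047 and 0.047 m and z of blank8 in the frame of basket between 0 and 0.047 m and x of blank9 in the frame of basket between -0.047 and 0.047 m and y of blank9 in the frame of basket between -0.047 and 0.047 m and z of blank9 in the frame of basket between 0 and 0.047 m and (x of basket in the frame of mouth below -0.02 m or y of basket in the frame of mouth below -0.12 m or y of basket in the frame of mouth above 0.12 m) and angle between basket's own z axis and vertical below 0.3 rad), for 0.3 s.
2. the basket is in the doorway and holds the flap open (value of joint flap above 0.4 rad and contact force between basket and flap above 0.05 N and x of basket in the frame of mouth between -0.03 and 0.1 m), for 0.1 s.
At the end, for the whole second after the job is handed in: Every blank present lies in the basket; the basket stands upright on the bench with its whole tub inside the cabinet (origin at least 80 mm behind the front plane); the flap hangs shut (under 0.06 rad); the tray lies flat (within 0.1 rad) on the cork mat, its centre over the mat; all at rest (x of blank1 in the frame of basket between -0.047 and 0.047 m and y of blank1 in the frame of basket between -0.047 and 0.047 m and z of blank1 in the frame of basket between 0 and 0.047 m and x of blank2 in the frame of basket between -0.047 and 0.047 m and y of blank2 in the frame of basket between -0.047 and 0.047 m and z of blank2 in the frame of basket between 0 and 0.047 m and x of blank3 in the frame of basket between -0.047 and 0.047 m and y of blank3 in the frame of basket between -0.047 and 0.047 m and z of blank3 in the frame of basket between 0 and 0.047 m and x of blank4 in the frame of basket between -0.047 and 0.047 m and y of blank4 in the frame of basket between -0.047 and 0.047 m and z of blank4 in the frame of basket between 0 and 0.047 m and x of blank5 in the frame of basket between -0.047 and 0.047 m and y of blank5 in the frame of basket between -0.047 and 0.047 m and z of blank5 in the frame of basket between 0 and 0.047 m and x of blank6 in the frame of basket between -0.047 and 0.047 m and y of blank6 in the frame of basket between -0.047 and 0.047 m and z of blank6 in the frame of basket between 0 and 0.047 m and x of blank7 in the frame of basket between -0.047 and 0.047 m and y of blank7 in the frame of basket between -0.047 and 0.047 m and z of blank7 in the frame of basket between 0 and 0.047 m and x of blank8 in the frame of basket between -0.047 and 0.047 m and y of blank8 in the frame of basket between -0.047 and 0.047 m and z of blank8 in the frame of basket between 0 and 0.047 m and x of blank9 in the frame of basket between -0.047 and 0.047 m and y of blank9 in the frame of basket between -0.047 and 0.047 m and z of blank9 in the frame of basket between 0 and 0.047 m and x of basket in the frame of mouth above 0.08 m and y of basket in the frame of mouth between -0.07 and 0.07 m and angle between the x axis of basket and the x axis of mouth, either way round below 0.35 rad and height (world z) of basket below 0.01 m and angle between each of basket, tray's own z axis and vertical below 0.1 rad and value of joint flap below 0.06 rad and linear speed of each of basket, tray below 0.02 m/s and x of tray in the frame of mat between -0.06 and 0.115 m and y of tray in the frame of mat between -0.05 and 0.05 m and height (world z) of tray below 0.008 m); the robot touches nothing.
It fails at once if the loupe is displaced by more than 30 mm (distance of loupe from where it was at the start of the episode above 0.03 m).
It fails at once if the oilcan is displaced by more than 30 mm (distance of oilcan from where it was at the start of the episode above 0.03 m).
It fails at once if the screwdriver is displaced by more than 30 mm (distance of screwdriver from where it was at the start of the episode above 0.03 m).
It fails at once if the oilstone is displaced by more than 30 mm (distance of oilstone from where it was at the start of the episode above 0.03 m).
It fails at once if the basket is tipped over (angle between basket's own z axis and vertical above 0.8 rad).
Of blank1, blank2, blank3, blank4 only 2 to 4 are there at a start; the rules pass over those that are not, and their reading is None.
Of blank5, blank6, blank7, blank8, blank9 only 3 to 5 are there at a start; the rules pass over those that are not, and their reading is None.
At some moment in a run one of blank1, blank2, blank3, blank4, basket may be knocked a few centimetres aside while the robot is not near it.
It also fails if it takes over 210 s, if anything falls off the work surface, if the arm or the gripper's body presses on something with over 40 N, if the wrist force passes 120 N, or if a joint passes its speed limit or range.

## Working session

There is one attempt and no reset: what is moved stays moved. The work goes in short steps, each a Python script; the robot and the scene stay as the last script left them, time stands still between calls to the robot, and variables do not carry over. Pictures are saved under pics/ and viewed, at most 17 in all, crops included, and the job is handed in when it is done.

```bash
ls; mkdir -p pics
python3 - <<'E'
from cell import *
import cv2
for n in("top","side"):
    cv2.imwrite(f"pics/{n}0.png",grab_frame(n)); c=get_calibration(n); print(n,c)
print(monitor.get_obs())
E
```

```text
pics
top {'fx': 597.0243695005705, 'fy': 597.0243695005705, 'cx': 330.6102638009005, 'cy': 244.2141127434468, 'k1': -0.1863909111576728, 'pose': array([[-0.01732418, -0.98726245,  0.15815413,  0.26893441],
       [-0.99975324,  0.01930413,  0.01099141,  0.01818223],
       [-0.01390443, -0.15792469, -0.98735326,  1.24217158],
       [ 0.        ,  0.        ,  0.        ,  1.        ]])}
side {'fx': 622.0544521238628, 'fy': 622.0544521238628, 'cx': 319.25615315269926, 'cy': 234.16470664170166, 'k1': 0.01708960935758267, 'pose': array([[ 0.75804388, -0.34339627,  0.55448037, -0.41160939],
       [-0.65198955, -0.42076927,  0.6307637 , -0.95856254],
       [ 0.0167064 , -0.83966197, -0.54285235,  0.89944043],
       [ 0.        ,  0.        ,  0.        ,  1.        ]])}
{'t': 0.1, 'q': array([-7.73263472e+01,  1.72140805e+01,  8.71781395e+01,  9.19208998e-04,
        7.56703871e+01, -3.81602805e+00]), 'dq': array([ 0.03789385, -0.09402306, -0.18107606,  0.02883194, -0.00836417,
       -0.0647278 ]), 'effort': array([ 2.51212776e-03, -5.44374919e+01, -3.62371194e+01, -3.13813769e-05,
        3.02725377e-03,  1.98725473e-05]), 'eef_pos': array([ 0.15606886, -0.52718347,  0.24775208]), 'tcp_rot': array([-1.79937591e+02, -5.05508011e-03,  1.64894501e+01]), 'contact_force': array([ 0.33290048, -0.2290317 ,  0.62458121]), 'wrist_torque': array([ 0.02809654, -0.02770377,  0.00547869]), 'finger_force': 0.0, 'finger_gap': 0.08557741876907776}
```

View pics/top0.png

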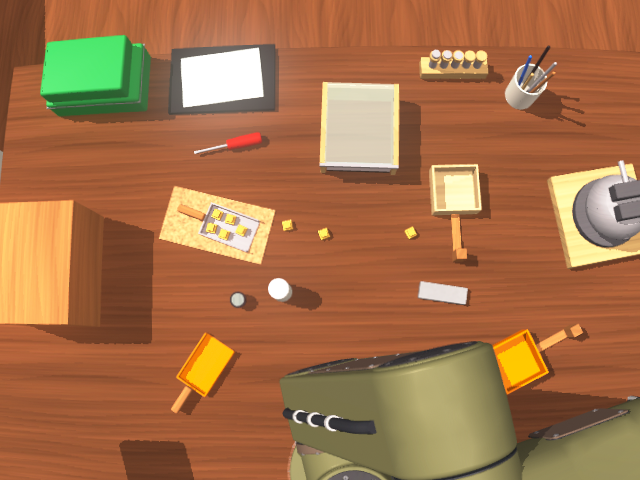

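View pics/side0.png

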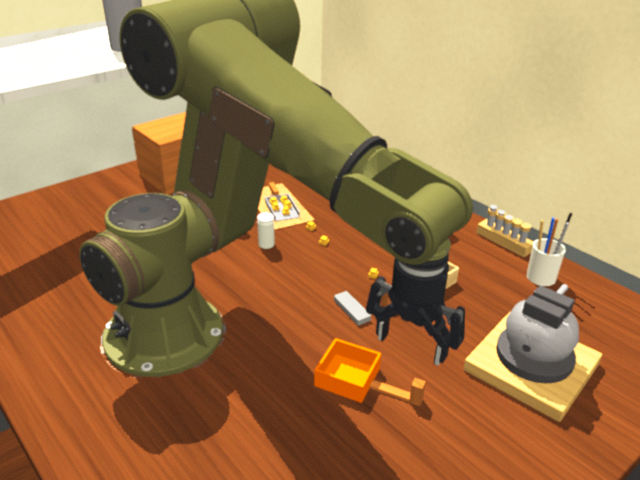

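The top view shows:
- **Basket:** the plywood one is at (455,190), with its pull block at (460,254). The basket look-alike at (520,360) is orange, and so is the tray look-alike at (206,365).
- **Tray:** the steel one is on the mat at (230,225), holding 5 blanks.
- **Bench blanks:** at (288,225), (324,233) and (410,232).
- **Cabinet:** at (360,127), with its mouth facing down at row ~168.

Next I'll confirm these in enlarged crops.

```bash
cat > h.py <<'E'
from cell import *
import numpy as np, cv2
def K(c): return np.array([[c["fx"],0,c["cx"]],[0,c["fy"],c["cy"]],[0,0,1.]])
def p2w(c,uv,z):
    d=np.array(((np.array(uv,float)-[c["cx"],c["cy"]])/[c["fx"],c["fy"]]))
    x=d.copy()
    for _ in range(30): x=d/(1+c["k1"]*(x@x))
    P=c["pose"]; r=P[:3,:3]@[x[0],x[1],1]; o=P[:3,3]
    return (o+r*(z-o[2])/r[2])[:2]
def w2p(c,p):
    P=c["pose"]; q=P[:3,:3].T@(np.array(p,float)-P[:3,3]); s=q[:2]/q[2]
    return s*(1+c["k1"]*(s@s))*[c["fx"],c["fy"]]+[c["cx"],c["cy"]]
def crop(img,u0,v0,u1,v1,name,s):
    cv2.imwrite("pics/"+name,cv2.resize(img[v0:v1,u0:u1],None,fx=s,fy=s,interpolation=cv2.INTER_CUBIC))
E
python3 - <<'E'
from h import *
im=cv2.imread("pics/top0.png")
a=cv2.resize(im[180:265,155:355],None,fx=4,fy=4,interpolation=cv2.INTER_CUBIC)
b=cv2.resize(im[155:270,380:500],None,fx=4,fy=4,interpolation=cv2.INTER_CUBIC)[:260]
cv2.imwrite("pics/c1.png",a)
crop(im,310,75,510,225,"c2.png",4)
crop(im,395,145,495,268,"c3.png",4.8)
c=get_calibration("top")
for n,uv,z in [("b1",(288,225),.018),("b2",(324,233),.018),("b3",(410,232),.018),("bask",(455,190),.02),("block",(461,254),.048),("can",(280,290),.085),("loupe",(238,299),.028),("stone",(443,293),.016)]: print(n,p2w(c,uv,z))
E
```

```text
b1 [0.50746534 0.12023654]
b2 [0.48894924 0.04517113]
b3 [ 0.48759072 -0.13428679]
bask [ 0.57585439 -0.23374646]
block [ 0.43489245 -0.23320089]
can [0.36598495 0.13111991]
loupe [0.35358606 0.22319685]
stone [ 0.35884188 -0.19836612]
```

View pics/c1.png

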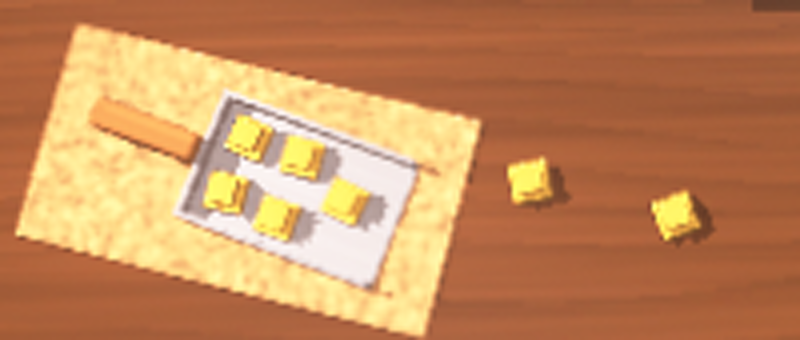

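View pics/c2.png

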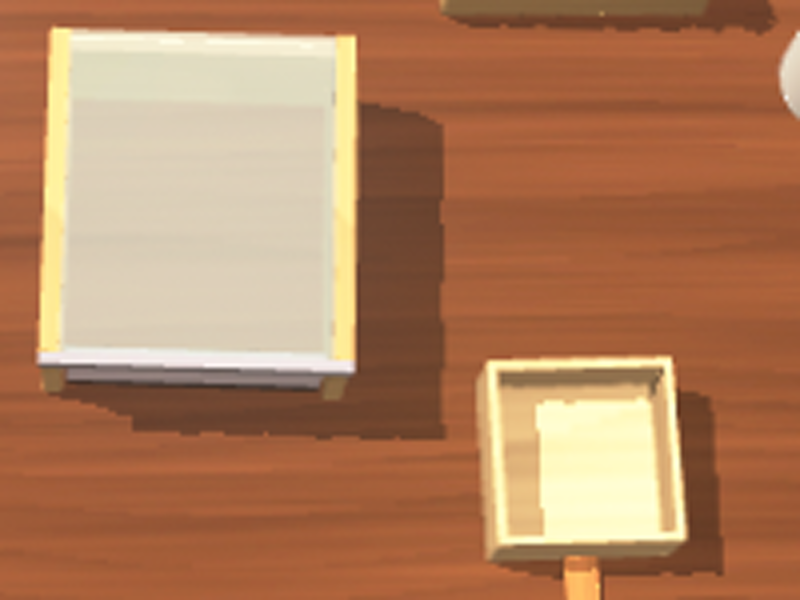

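View pics/c3.png

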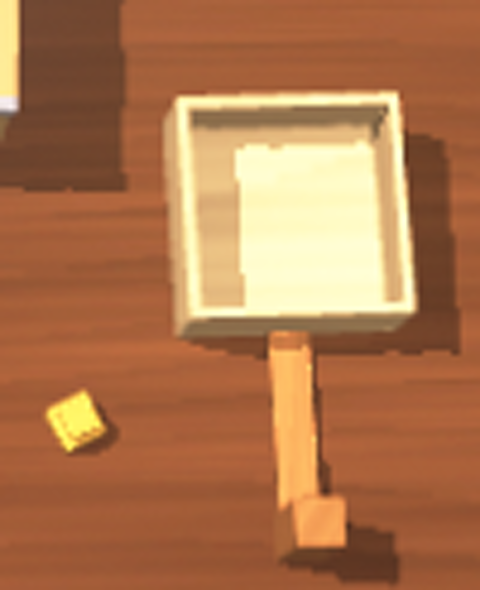

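Confirmed: the pale plywood basket, the grey steel tray on the cork mat with 5 blanks, and the cabinet mouth facing the robot. Computing poses.

```bash
cat >> h.py <<'E'
def detect(im=None,c=None,z=.018):
    """yellow blanks in the top picture -> list (u,v,area,x,y)"""
    if im is None: im=grab_frame("top"); 
    c=c or get_calibration("top")
    h=cv2.cvtColor(im,cv2.COLOR_BGR2HSV); m=cv2.inRange(h,(22,150,120),(35,255,255))
    n,_,st,ce=cv2.connectedComponentsWithStats(m)
    return [(*ce[i].round(1),int(st[i,4]),*p2w(c,ce[i],z*.7).round(4)) for i in range(1,n) if 25<st[i,4]<200]
E
python3 - <<'E'
from h import *
c=get_calibration("top")
def f(pts,u0,v0,s,z): return np.array([p2w(c,((u+.5)/s-.5+u0,(v+.5)/s-.5+v0),z) for u,v in pts])
def show(n,P): print(n,P.round(4).tolist(),"mean",P.mean(0).round(4),"edges",np.linalg.norm(P-np.roll(P,-1,0),axis=1).round(4))
show("rim",f([(176,99),(400,92),(414,310),(182,323)],395,145,4.8,.042))
show("block",f([(303,497),(344,497),(346,546),(297,546)],395,145,4.8,.048))
show("cab",f([(52,28),(356,36),(354,360),(40,353)],310,75,4,.074))
show("cabfoot",f([(45,391),(338,398)],310,75,4,.0))
show("mat",f([(76,25),(482,120),(425,335),(17,236)],155,180,4,.003))
show("lip",f([(418,168),(375,288)],155,180,4,.006))
show("back",f([(225,92),(177,213)],155,180,4,.021))
show("handle",f([(93,113),(198,148)],155,180,4,.033))
for d in detect(cv2.imread("pics/top0.png")): print(d)
E
```

```text
rim [[0.6245, -0.1821], [0.6267, -0.2817], [0.5287, -0.2814], [0.5245, -0.1797]] mean [ 0.5761 -0.2312] edges [0.0996 0.098  0.1018 0.1   ]
block [[0.4471, -0.2271], [0.4467, -0.2447], [0.4257, -0.2445], [0.4262, -0.2234]] mean [ 0.4364 -0.2349] edges [0.0177 0.021  0.0211 0.0212]
cab [[0.8027, 0.042], [0.7953, -0.1178], [0.6172, -0.1089], [0.624, 0.0506]] mean [ 0.7098 -0.0335] edges [0.1599 0.1783 0.1597 0.1789]
cabfoot [[0.6251, 0.0503], [0.6181, -0.1075]] mean [ 0.6216 -0.0286] edges [0.1579 0.1579]
mat [[0.6027, 0.3715], [0.5443, 0.1488], [0.4295, 0.1792], [0.4868, 0.4007]] mean [0.5158 0.275 ] edges [0.2302 0.1187 0.2288 0.1195]
lip [[0.5184, 0.1826], [0.4545, 0.2053]] mean [0.4865 0.1939] edges [0.0678 0.0678]
back [[0.5588, 0.284], [0.4941, 0.3085]] mean [0.5264 0.2962] edges [0.0691 0.0691]
handle [[0.5465, 0.3521], [0.5262, 0.2952]] mean [0.5363 0.3236] edges [0.0604 0.0604]
(np.float64(409.9), np.float64(231.9), 60, np.float64(0.4887), np.float64(-0.1348))
(np.float64(322.4), np.float64(233.2), 51, np.float64(0.4895), np.float64(0.0487))
(np.float64(537.3), np.float64(371.5), 55, np.float64(0.1903), np.float64(-0.392))
```

```bash
cat >> h.py <<'E'
REF=cv2.imread("pics/top0.png")
def shift(im,u,v,r,R=45):
    """pixel shift of the patch around (u,v) since the first picture, and match score"""
    T=REF[v-r:v+r,u-r:u+r]; v0=max(v-r-R,0);u0=max(u-r-R,0)
    m=cv2.matchTemplate(im[v0:v+r+R,u0:u+r+R],T,cv2.TM_CCOEFF_NORMED); _,s,_,p=cv2.minMaxLoc(m)
    return p[0]+u0-u+r,p[1]+v0-v+r,round(s,2)
T=get_calibration("top")
def w(u,v,u0,v0,s,z): return p2w(T,((u+.5)/s-.5+u0,(v+.5)/s-.5+v0),z)
BL={"b1":((288,225),w(530,181,155,180,4,.012),9),"b2":((324,234),w(677,216,155,180,4,.012),25),"b3":((410,232),w(75,421,395,145,4.8,.012),25)}
BK=np.array([.5761,-.2312]); BY=1.4
MOUTH=np.array([.6208,-.029]); MY=-2.6
def rz(a,v): a=np.deg2rad(a); return np.array([[np.cos(a),-np.sin(a)],[np.sin(a),np.cos(a)]])@np.array(v,float)
def look(names=("b1","b2","b3")):
    im=grab_frame("top")
    return im,{n:shift(im,*BL[n][0],9) for n in names},shift(im,456,205,38)
E
python3 - <<'E'
from h import *
print({k:v[1].round(4) for k,v in BL.items()})
def pick(n):
    im,s,b=look(); print(n,s,b,monitor.get_obs()["t"])
    p=BL[n][1]; y=BL[n][2]
    for k in(y,y-90):
        q=ctrl.ik([*p,.12],[180,0,k]); print(k,q)
ctrl.reach([.40,-.234,.25],[180,0,1.4])
im,s,b=look();print(s,b,monitor.get_obs()["t"])
cv2.imwrite("pics/top1.png",im)
for n in BL: pick(n)
# check tray/pour feasibility
for til in(0,20,40,50,55):
  for psi in(-90,-110,-130):
    from scipy.spatial.transform import Rotation as Ro
    Rt=Ro.from_euler("xyz",[0,til,psi],degrees=True)
    g=np.array([.576,-.19,.06])+Rt.apply([-.143,0,.018])
    o=(Rt*Ro.from_euler("xyz",[180,0,180],degrees=True)).as_euler("xyz",degrees=True)
    q=ctrl.ik(g,o); print(til,psi,g.round(3),None if q is None else np.round(q))
E
```

```text
{'b1': array([0.5089, 0.1226]), 'b2': array([0.4887, 0.0456]), 'b3': array([ 0.488 , -0.1355])}
{'b1': (0, 0, 1.0), 'b2': (0, 0, 1.0), 'b3': (0, 0, 1.0)} (0, 0, 0.98) 1.575
b1 {'b1': (0, 0, 1.0), 'b2': (0, 0, 1.0), 'b3': (0, 0, 1.0)} (0, 0, 0.98) 1.625
9 [ 9.53287778e+00  2.21852540e+01  9.89187896e+01 -2.54444375e-14
  5.88959564e+01  9.05328778e+01]
-81 None
b2 {'b1': (0, 0, 1.0), 'b2': (0, 0, 1.0), 'b3': (0, 0, 1.0)} (0, 0, 0.98) 1.675
25 [ 1.05264487e+00  1.84990621e+01  1.04121096e+02 -2.54444375e-14
  5.73798417e+01  6.60526449e+01]
-65 None
b3 {'b1': (0, 0, 1.0), 'b2': (0, 0, 1.0), 'b3': (0, 0, 1.0)} (0, 0, 0.98) 1.725
25 [-1.96616700e+01  2.02654225e+01  1.01657309e+02 -2.54444375e-14
  5.80772682e+01  4.53383300e+01]
-65 [-1.96616700e+01  2.02654225e+01  1.01657309e+02 -2.54444375e-14
  5.80772682e+01  1.35338330e+02]
0 -90 [ 0.576 -0.047  0.078] [-8. 32. 91. -0. 57. -8.]
0 -110 [ 0.625 -0.056  0.078] [-8. 37. 82. -0. 61. 12.]
0 -130 [ 0.668 -0.08   0.078] [-10.  42.  73.  -0.  65.  30.]
20 -90 [ 0.576 -0.062  0.126] [-17.  31.  87.  20.  69. -26.]
20 -110 [ 0.62  -0.07   0.126] [-17.  33.  84.  22.  64.  -7.]
20 -130 [ 0.658 -0.092  0.126] [-17.  35.  81.  22.  58.  12.]
40 -90 [ 0.576 -0.092  0.166] [-26.  34.  82.  35.  85. -36.]
40 -110 [ 0.61  -0.098  0.166] [-26.  32.  85.  42.  73. -23.]
40 -130 [ 0.639 -0.115  0.166] [-26.  30.  88.  46.  60.  -9.]
50 -90 [ 0.576 -0.112  0.181] [-30.  37.  78.  42.  94. -38.]
50 -110 [ 0.603 -0.117  0.181] [-31.  34.  85.  50.  80. -28.]
50 -130 [ 0.626 -0.13   0.181] [-31.  30.  91.  57.  64. -19.]
55 -90 [ 0.576 -0.123  0.187] [-31.  39.  77.  45.  98. -39.]
55 -110 [ 0.599 -0.127  0.187] [-33.  35.  84.  54.  83. -31.]
55 -130 [ 0.619 -0.138  0.187] [-33.  30.  92.  62.  67. -24.]
```

```bash
cat > pick.py <<'E'
from h import *
def go(n,ly,lx=0):
    im,s,b=look(); o=monitor.get_obs(); print(n,s,b,round(o["t"],1))
    d=s[n]
    assert d[2]>.8 and abs(d[0])+abs(d[1])<2 and abs(b[0])+abs(b[1])<2 and b[2]>.6
    p,y=BL[n][1],BL[n][2]
    effector.move_gripper(.05)
    ctrl.reach([*p,.10],[180,0,y]); ctrl.movel([*p,.020],.12)
    effector.move_gripper(0); o=monitor.get_obs(); print("gap",o["finger_gap"],o["finger_force"])
    ctrl.movel([*p,.13],.2)
    o=monitor.get_obs(); print("gap",o["finger_gap"],o["finger_force"])
    t=BK+rz(BY,[lx,ly])
    ctrl.reach([*t,.13],[180,0,91.4]); ctrl.movel([*t,.040],.15); effector.move_gripper(.04); ctrl.movel([*t,.13],.2)
E
python3 - <<'E'
from pick import *
go("b3",-.031)
ctrl.reach([.40,-.234,.25],[180,0,1.4])
im,s,b=look(); print(s,b,monitor.get_obs()["t"]); crop(im,270,150,510,310,"a1.png",3.3)
E
```

```text
b3 {'b1': (0, 0, 1.0), 'b2': (0, 0, 1.0), 'b3': (0, 0, 1.0)} (0, 0, 0.98) 1.8
gap 0.01818697886020832 58.56247901916504
gap 0.017727217339878483 58.66154909133911
{'b1': (0, 0, 1.0), 'b2': (0, 0, 1.0), 'b3': (45, -10, 0.6)} (0, 0, 0.96) 9.1583
```

View pics/a1.png

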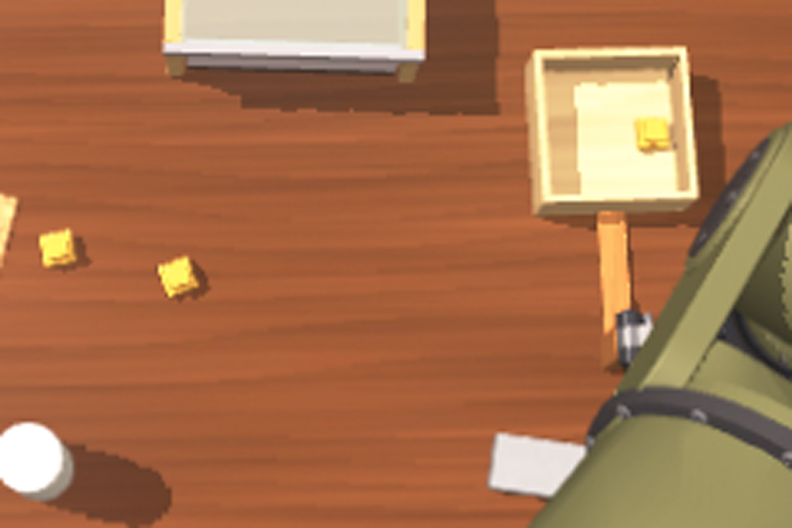

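The blank lies in the tub at crop (653,133), flat by the -y wall, and the basket hasn't moved. The other two blanks are unmoved at (58,248) and (180,276). On to those.

Run:
```python
from pick import *
go("b2",-.007)
ctrl.reach([.40,-.234,.25],[180,0,1.4])
go("b1",.017)
ctrl.reach([.40,-.234,.25],[180,0,1.4])
im,s,b=look(); print(s,b,monitor.get_obs()["t"], shift(im,217,218,30)); crop(im,150,150,510,310,"a2.png",2.2)
```

```text
b2 {'b1': (0, 0, 1.0), 'b2': (0, 0, 1.0), 'b3': (45, -10, 0.6)} (0, 0, 0.96) 9.2
gap 0.017739397794377682 58.44971374492161
gap 0.017409495280094632 58.65926600410603
b1 {'b1': (0, 0, 1.0), 'b2': (-36, -9, 0.91), 'b3': (45, -10, 0.6)} (0, 0, 0.95) 17.1
gap 0.01777517627165005 58.60018014907837
gap 0.017870627806097324 58.656776547431946
{'b1': (-29, 33, 0.56), 'b2': (31, 26, 0.38), 'b3': (45, -10, 0.6)} (0, 0, 0.93) 25.4917 (0, 0, 1.0)
```

View pics/a2.png

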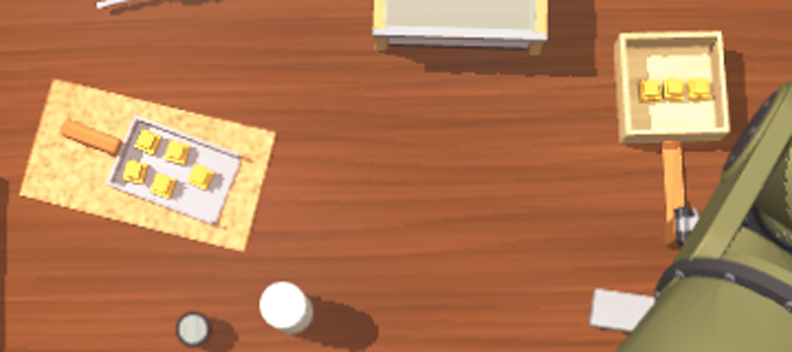

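All three bench blanks are in the tub, in a row at crop (650–700,90), and the tray with its 5 blanks is untouched. Now I'll grip, lift and carry the tray level.

```bash
cat >> h.py <<'E'
from scipy.spatial.transform import Rotation as Ro
def traypose(lip,tilt,psi):
    """TCP pose that puts the tray lip (floor top) at lip with this tilt and heading"""
    R=Ro.from_euler("xyz",[0,tilt,psi],degrees=True)
    return np.array(lip)+R.apply([-.143,0,.018]),(R*Ro.from_euler("xyz",[180,0,180],degrees=True)).as_euler("xyz",degrees=True)
TY=-110.3
TG=np.array([.5367,.3258])
E
python3 - <<'E'
from h import *
y=TY+180
effector.move_gripper(.05)
ctrl.reach([*TG,.12],[180,0,y]); ctrl.movel([*TG,.024],.1)
effector.move_gripper(0); o=monitor.get_obs(); print("gap",o["finger_gap"],o["finger_force"],o["eef_pos"],o["tcp_rot"])
ctrl.movel([*TG,.06],.05); o=monitor.get_obs(); print("gap",o["finger_gap"],o["contact_force"],o["wrist_torque"])
ctrl.movel([*TG,.16],.1)
b=BK+rz(BY,[0,.10]); p,a=traypose([*b,.13],0,BY-90)
ctrl.movel(p,.12,ori=a); print(monitor.get_obs()["eef_pos"],monitor.get_obs()["tcp_rot"],monitor.get_obs()["t"])
cv2.imwrite("pics/a3.png",grab_frame("top"))
cv2.imwrite("pics/a3s.png",grab_frame("side"))
crop(cv2.imread("pics/a3.png"),240,100,520,310,"a3c.png",2.8)
E
```

```text
gap 0.015137983294527051 59.33624804019928 [0.5369454  0.32593533 0.02459705] [ 1.79966953e+02 -3.76900250e-02  6.96962994e+01]
gap 0.014659348947494683 [-0.39165748  0.0581638  -3.92601393] [ 0.28326048 -0.10214641  0.00379422]
[0.57014635 0.01202821 0.14800888] [ 1.79997778e+02 -2.13761195e-03  9.14193834e+01] 34.175
```

View pics/a3c.png

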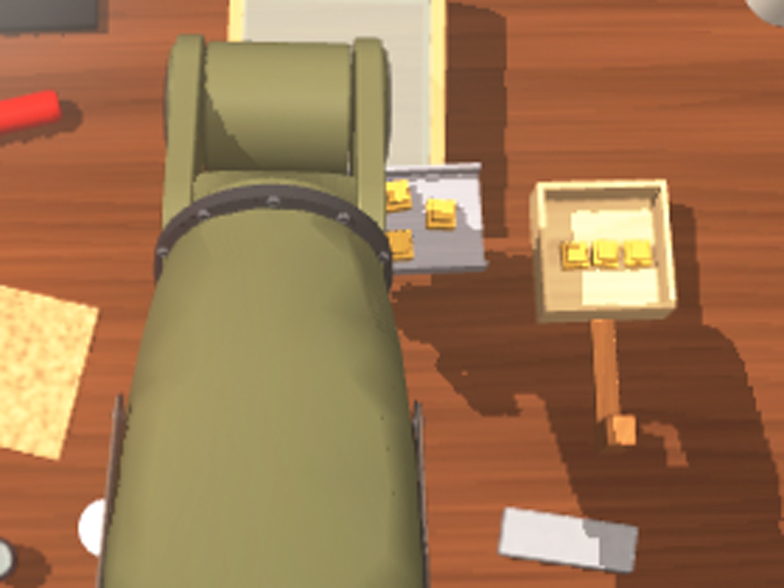

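The tray is held level, with its lip at crop (480–487,163–268) beside the tub, and the basket looks unmoved. I'll check the lip against the expected projection, then tilt.

Run:
```python
from h import *
im=cv2.imread("pics/a3.png"); print(shift(im,456,205,38))
b=BK+rz(BY,[0,.10]); print("expect",w2p(T,[*b,.13]),"seen 412.5 176.8")
L=BK+rz(BY,[0,.030]); 
p,a=traypose([*L,.13],0,BY-90); ctrl.movel(p,.1,ori=a)
for tl,z in((10,.085),(20,.06)):
    p,a=traypose([*L,z],tl,BY-90); ctrl.movel(p,.06,ori=a)
for tl in range(24,54,4):
    p,a=traypose([*L,.056],tl,BY-90); ctrl.movel(p,.03,ori=a); ctrl.pause(.2)
    print(tl,monitor.get_obs()["contact_force"].round(2),monitor.get_obs()["finger_gap"].round(4))
ctrl.pause(.5); print(monitor.get_obs()["t"])
cv2.imwrite("pics/a4.png",grab_frame("top")); s=grab_frame("side"); cv2.imwrite("pics/a4s.png",s)
crop(cv2.imread("pics/a4.png"),330,100,530,260,"a4c.png",3.5)
```

```text
(0, 0, 0.9)
expect [413.33724247 177.80561455] seen 412.5 176.8Traceback (most recent call last):
  File "<stdin>", line 10, in <module>
AttributeError: 'float' object has no attribute 'round'
```

Run:
```python
from h import *
L=BK+rz(BY,[0,.030]); 
for tl in range(24,54,4):
    p,a=traypose([*L,.056],tl,BY-90); ctrl.movel(p,.03,ori=a); ctrl.pause(.2)
    o=monitor.get_obs(); print(tl,o["contact_force"].round(2),round(o["finger_gap"],4))
ctrl.pause(.5); print(monitor.get_obs()["t"])
cv2.imwrite("pics/a4.png",grab_frame("top")); s=grab_frame("side"); cv2.imwrite("pics/a4s.png",s)
crop(cv2.imread("pics/a4.png"),330,100,530,260,"a4c.png",3.5)
```

```text
24 [-0.73  0.63 -4.09] 0.0152
28 [ 0.17 -0.26 -4.19] 0.0152
32 [-0.18  0.32 -4.43] 0.0149
36 [ 0.29 -0.44 -3.47] 0.015
40 [ 0.58 -0.11 -2.32] 0.0151
44 [-0.26 -0.01 -1.58] 0.015
48 [ 0.72  0.66 -2.42] 0.015
52 [-0.12 -0.45 -1.74] 0.015
42.2583
```

View pics/a4c.png

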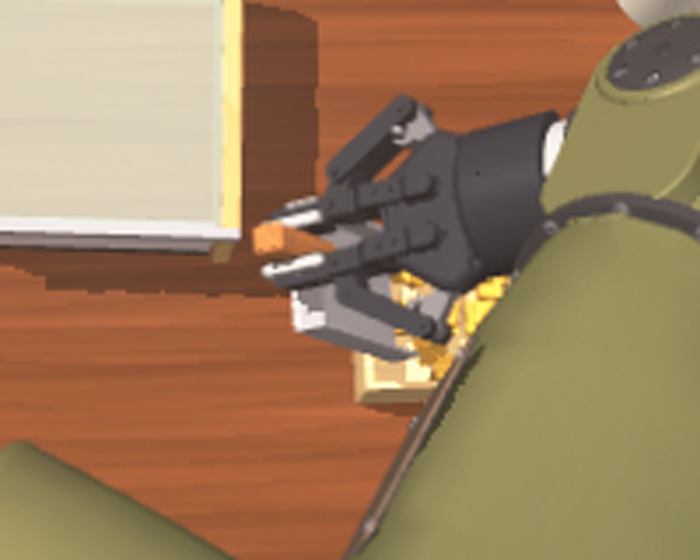

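The load has dropped from about 4.1 N to 1.8 N, which matches the tray alone. Next I'll raise the tray while it's still tilted, swing it back, and look at the basket.

Run:
```python
from h import *
L=BK+rz(BY,[0,.030]); A=BK+rz(BY,[0,.12])
p,a=traypose([*L,.085],52,BY-90); ctrl.movel(p,.05,ori=a)
p,a=traypose([*L,.11],25,BY-90); ctrl.movel(p,.08,ori=a)
p,a=traypose([*A,.14],0,BY-90); ctrl.movel(p,.12,ori=a)
ctrl.movel([*TG,.16],.15,ori=[180,0,TY+180])
o=monitor.get_obs(); print(o["contact_force"],o["t"])
im=grab_frame("top"); cv2.imwrite("pics/a5.png",im); print(shift(im,456,205,38),shift(im,460,252,10))
v=np.vstack([cv2.resize(im[155:270,380:520],None,fx=3,fy=3,interpolation=3),cv2.resize(im[170:265,150:290],None,fx=2.4,fy=2.4)[:,:1000].copy() if 0 else cv2.resize(im[180:265,150:290],None,fx=3,fy=3)])
cv2.imwrite("pics/a5c.png",v)
```

```text
[-0.34644486  0.70264692 -2.44709406] 47.1333
(0, 0, 0.92) (0, 0, 1.0)
```

View pics/a5c.png

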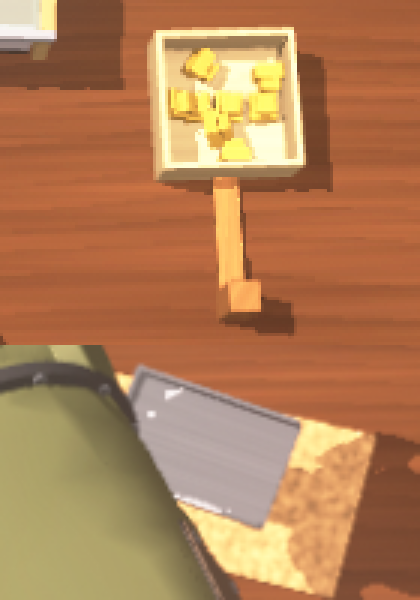

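Eight blanks lie in the tub, the tray is empty and the basket is unmoved. Now to set the tray down and take hold of the pull block.

Run:
```python
from h import *
ctrl.movel([*TG,.04],.1); hit=ctrl.movel([*TG,.0238],.03,until_force=6)
print(hit,monitor.get_obs()["eef_pos"],monitor.get_obs()["contact_force"])
effector.move_gripper(.05); ctrl.movel([*TG,.14],.15)
ctrl.reach([.42,.05,.25],[180,0,1.4])
im=grab_frame("top"); cv2.imwrite("pics/a6.png",im); print(shift(im,456,205,38),shift(im,460,252,10),shift(im,192,212,10),monitor.get_obs()["t"])
B=BK+rz(BY,[-.14,0])
ctrl.reach([*B,.14],[180,0,BY]); 
im=grab_frame("top"); print(shift(im,456,195,30)); ctrl.movel([*B,.034],.1)
effector.move_gripper(0); o=monitor.get_obs(); print("gap",o["finger_gap"],o["finger_force"],o["contact_force"])
crop(cv2.imread("pics/a6.png"),150,100,510,310,"a6c.png",2.2)
```

```text
True [0.53655522 0.32576595 0.02446635] [-2.45008627 -1.3997073   6.77692871]
(0, 0, 0.92) (0, 0, 1.0) (0, 1, 0.93) 51.675
(0, 0, 0.73)
gap 0.021239864303917222 59.5762038230896 [-1.23520848 -0.03851002  6.11571586]
```

View pics/a6c.png

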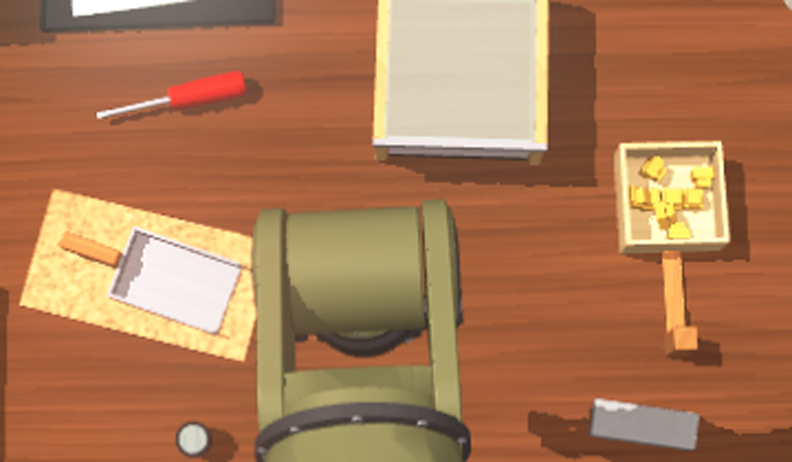

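The tray lies flat and empty on the mat at crop (175,280), and the block is gripped (21 mm gap). Drag the basket round to the doorway.

Run:
```python
from h import *
B=BK+rz(BY,[-.14,0])
ctrl.movel([B[0]-.03,B[1],.034],.06)
pre=MOUTH+rz(MY,[-.225,0])
ctrl.movel([*pre,.034],.07,ori=[180,0,MY])
o=monitor.get_obs(); print(o["contact_force"],o["finger_gap"],o["t"],o["eef_pos"])
im=grab_frame("top"); cv2.imwrite("pics/a7.png",im); crop(im,290,70,490,220,"a7c.png",4)
```

```text
[ 0.69116162 -7.37300407  7.38742352] 0.021118639063704515 58.35 [ 0.39682489 -0.01935456  0.03454012]
```

View pics/a7c.png

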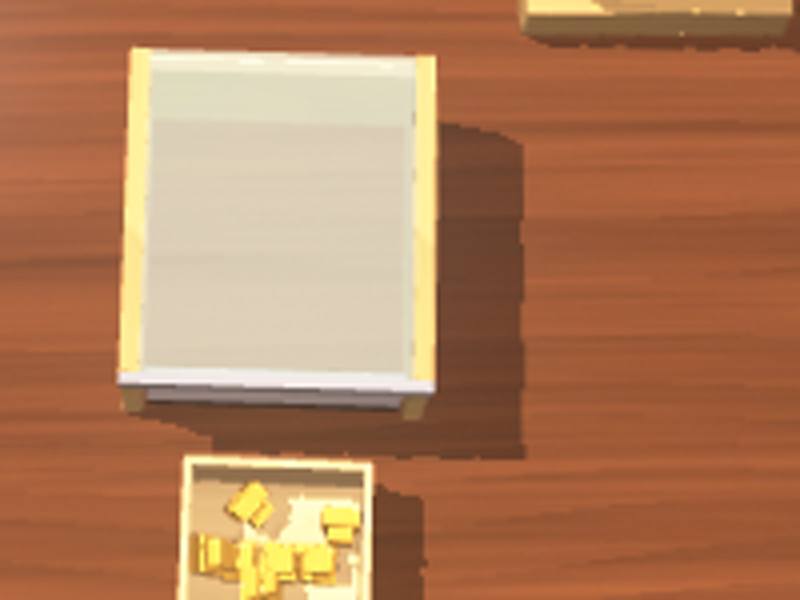

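The tub is aligned with the doorway: its front rim spans crop (183–374,460), between wall feet at 133 and 413. Pushing in.

Run:
```python
from h import *
for d,s in((-.04,.06),(.02,.04),(.06,.04),(.09,.04),(.110,.03)):
    g=MOUTH+rz(MY,[d-.14,0]); hit=ctrl.movel([*g,.034],s,until_force=20)
    o=monitor.get_obs(); print(d,hit,o["contact_force"].round(1),round(o["finger_gap"],4),o["eef_pos"].round(4))
    if hit: break
ctrl.pause(.5)
im=grab_frame("top"); cv2.imwrite("pics/a8.png",im); crop(im,300,60,440,240,"a8c.png",3.3)
print(o["t"])
```

```text
-0.04 True [-2.8 -1.   9.2] 0.0213 [ 0.3969 -0.0194  0.0346]
58.6083
```

View pics/a8c.png

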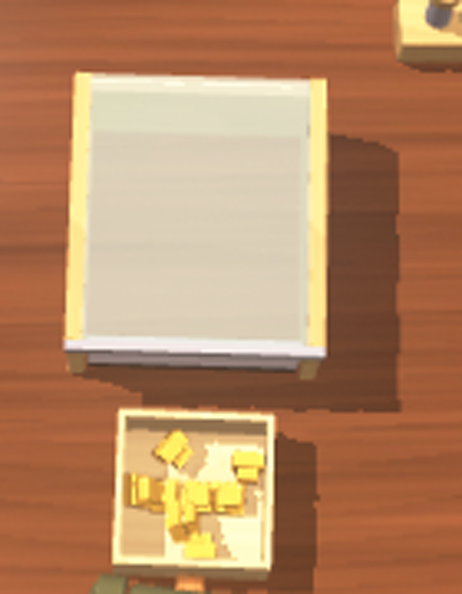

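The stop came at the very start of the move and was a stiction transient; nothing was touched. I'll relieve the down-load slightly and continue.

Run:
```python
from h import *
for d,s,f in((-.06,.03,None),(.02,.05,None),(.06,.04,None),(.09,.04,None),(.110,.03,35)):
    g=MOUTH+rz(MY,[d-.14,0]); hit=ctrl.movel([*g,.0348],s,until_force=f)
    o=monitor.get_obs(); print(d,hit,o["contact_force"].round(1),round(o["finger_gap"],4),o["eef_pos"].round(4))
    if hit or np.linalg.norm(o["contact_force"])>40: break
ctrl.pause(.5)
im=grab_frame("top"); cv2.imwrite("pics/a8.png",im); 
s=grab_frame("side"); cv2.imwrite("pics/a8s.png",s); crop(im,300,60,440,240,"a8d.png",3.3)
print(o["t"])
```

```text
-0.06 False [-7.6 -0.6  8.6] 0.0211 [ 0.42   -0.0198  0.0346]
0.02 False [-13.6   0.7  12.4] 0.021 [ 0.4994 -0.0234  0.0346]
0.06 False [-11.2   0.6   9.4] 0.021 [ 0.5396 -0.0252  0.0346]
0.09 False [-9.6  0.1  7.8] 0.0208 [ 0.5698 -0.0266  0.0346]
0.11 False [-5.3 -0.4  6.3] 0.021 [ 0.5902 -0.0276  0.0346]
64.7333
```

View pics/a8d.png

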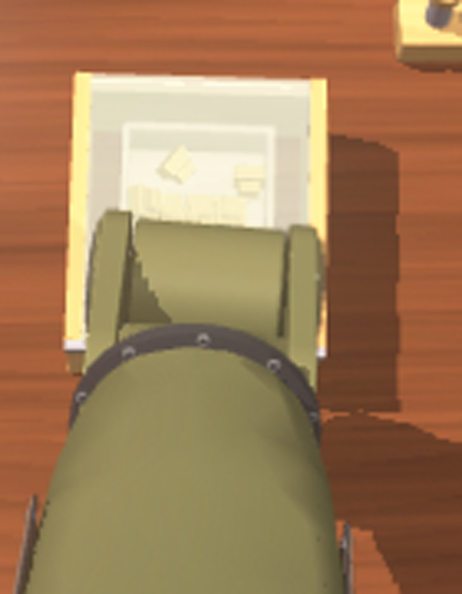

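The tub is inside and the push force fell as the flap dropped. Release, retreat up and back, and check.

Run:
```python
from h import *
g=monitor.get_obs()["eef_pos"]
effector.move_gripper(.05); ctrl.movel([g[0],g[1],.15],.1); ctrl.reach([.40,-.234,.28],[180,0,1.4]); ctrl.pause(.5)
im=grab_frame("top"); cv2.imwrite("pics/a9.png",im); s=grab_frame("side")
a=cv2.resize(im[60:240,150:440],None,fx=2.6,fy=2.6,interpolation=3)
cv2.imwrite("pics/a9c.png",a); print(shift(im,192,212,10),shift(im,280,290,15),shift(im,238,299,9),shift(im,228,145,25),monitor.get_obs()["t"])
```

```text
(0, 1, 0.93) (0, 0, 1.0) (0, 0, 1.0) (0, 0, 1.0) 68.8083
```

View pics/a9c.png

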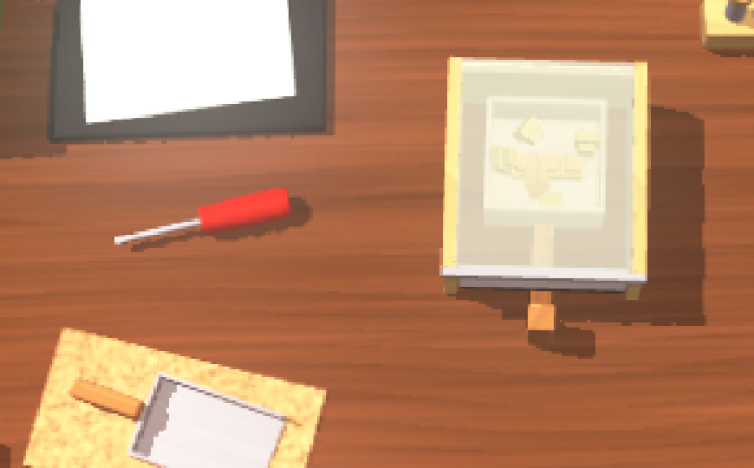

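The tub is fully inside with all the blanks, and the flap strip hangs at crop (545,283) just as it did at the start, with only the pull block outside at (541,317). The tray is flat on the mat and the other objects are unmoved.

```bash
python3 -c "
from cell import job; print(job.finish_job())"
```

```text
the job is handed in; nothing more can be done
None
```

I handed the job in at about 69 s of the 210 s limit, and no verdict came back: all 8 blanks I found (3 bench, 5 tray) are in the basket inside the cabinet, the flap looks shut in the last picture, and the empty tray lies flat on its mat.

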